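# Open the water filter's cassette slide with its pin key

### The arm

A 6-joint arm with a two-finger parallel gripper is mounted at the origin on a cart in front of the work surface, level with it; the furniture and walls round the work are solid. World frame = base frame: x ahead of the robot, y to its left, z up, the work surface at z = 0. Lengths are in mm, angles in degrees, forces in N, time in s.
With the tool pointing down it reaches from about 300 to 850 mm from the base axis. Payload 4.2 kg.
Tool frame: the origin (TCP) lies at the very end of the fingers, on their centre line; the grasp point (between the pads) lies 19 mm behind it (env.grasp_offset is the distance from the TCP to the grasp point, in mm); z points along the fingers, y is the line along which they close (so a half turn about z gives the same grasp; the last joint's range is limited). The gripper opens to 91 mm and grips with 3 to 60 N. Pads are 32 mm wide; open, the fingers measure 118 mm over their backs; the gripper's body (76 mm by 178 mm) begins 60 mm behind the grasp point.
Start: joints at [69.156, 18.312, 89.639, -0, 72.044, -1.146], TCP at [193.817, 541.367, 213.976] pointing down, gripper open.
Joint ranges: [-177.97, 177.97], [-48.28, 115.42], [12.27, 149.76], [-77.06, 257.06], [2.81, 150.46], [-146.56, 146.56]. Speed limits (degrees/s): [147.25, 147.25, 180, 180, 180, 180].

### API

Orientations are given as [roll, pitch, yaw] about the fixed x, y, z axes, in that order (R = Rz(yaw) Ry(pitch) Rx(roll)).
In Python, from workcell import env gives the robot as it stands. The module is installed in compiled form; this text tells all that it offers.
- The arm moves only by the tool send_rows, never from a script. Its argument "motion" is a list of rows, each an object of numbers: "tx", "ty", "tz": the shift along the tool's x, y, z in units of 500 mm (1.0 is 500 mm); "rx", "ry", "rz": the turn, a rotation vector about the tool's x, y, z in units of 30 degrees (1.0 is 30 degrees); "gripper": the closure, from -1 (fully open) to 1 (shut). In form: [{"tx": .., "ty": .., "tz": .., "rx": .., "ry": .., "rz": .., "gripper": ..}, ...]. A call has 1 to 12 rows; each row shifts and turns the commanded pose from where the row before left it, along the tool's axes as they then stand; what a row does not reach is not made up. A row lasts 1/8 s, in which the tool goes at most 62.5 mm and 10.7 degrees, less where a joint would pass 70% of its speed; a pose out of reach is approached as far as the arm can. A call with a number of a shift or a turn outside -1 to 1 is refused whole. A call with a gripper value outside its range is refused whole. The fingers move at their own pace and stop on an object; "grip_force" is the grip in N (left out, the last holds). Time passes only in rows, so rows that do not move let the fingers close. It gives the time, the measured TCP pose, the force, the opening and the grip force at its end, in the units of the state.
- env.state(): the state, without advancing time (a new reading comes with each control period).
- env.grab_frame(name): name is "scene" or "top" or "wrist"; returns a dict with "frame" (480x640x3 uint8, red, green, blue), "vertical_fov" (degrees; the focal length in pixels is half the picture's height over the tangent of half this angle, whatever the lens; pixels are square), "cx", "cy" (the principal point, pixels), "k1" (the pictures are not rectified: a ray, as slopes to the right and down, at radius r is drawn at 1 + k1 r^2 times it, then the intrinsics apply), "rvec" (rotation vector, rad) and "tvec" (3), from world to camera coordinates, as OpenCV has them; the wrist camera has in their place "T_tool_cam" (4x4, takes a point from camera to tool coordinates, whose origin is the TCP and whose axes are the flange's). Camera axes: x right, y down, z forward; pixel columns grow to the right and rows downward; lengths in mm; the calibration is good to about 2 mm. A picture is of the moment at which its call begins: read the wrist's pose just before it. There is no depth.
- env.job_done(): hands the job in; it is judged then, once.
The state is a dict: "time_s": time; "qpos": joint angles; "qvel": joint speeds; "effort": joint torques, N m; "ee_pos": TCP position; "ee_rot": TCP orientation; "force": force on the tool from outside, world axes, zero at the start; "torque": the same for the moment, N m; "gripper_width": finger opening in mm; "gripper_force": force on a finger pad.
Only numpy, scipy, OpenCV 4.12 (cv2) and the standard library are available. Lean on these libraries where they do the work, as an engineer would, in place of code of your own. Each camera call takes 0.05 s, during which the arm holds its last target. There are 200 camera calls.

### The job

Take the pin key from its wooden stand, put its pin into the pocket in the blue slide of the water filter and gently hold the recessed red button down while you push the slide all the way out, so that the button springs up again and locks it open. Then put the key back in its stand, fully home. Touch the filter only with the key, do not force it, and leave the other things on the worktop where they are.

Things in the scene. Friction and masses are not known exactly. Their poses are not given: they have to be found in the camera images.
- filter_unit: White fixed housing, 150 (x) x 110 (y) x 56 mm high, blue dome at its +x end up to 83 mm high. Origin: centre of its underside, z up. Its blue slide, 60 mm wide, comes out along the unit's -x. The red button (13 mm wide) at the bottom of the slide's pocket travels with it; pressed 4.5 mm it frees the slide, at 6 mm is a hard stop. Spring: 7 N to start it, 10 N where it frees, 11 N at the stop.
- pocket_mouth (a point): Fixed point on the housing, level with its top face (56 mm above the worktop, 30 mm to -x of the unit's origin), over the slide's round pocket while the slide is shut. Pocket 14 mm wide, 2 mm chamfer, four white marks round it. The slide's top lies 2 to 16 mm and the resting red button's face (12 mm below it) 14 to 28 mm below this point: it differs each time, is not measured and must be felt.
- filter_slide (a joint): How far the slide is out, m: 0 shut, 0.045 hard end stop; about 2 N of friction. Moves only while the button is held down: locked at 0, and, if the button comes up on the way, in notches at about 0.013 and 0.026; past 0.038 the button comes up and locks it open. The mechanism must not be loaded with more than 20 N.
- release_key: Pin key, about 60 g, 95 mm long, upright in its stand, pin down. Origin at the tip of the pin, z along the key towards the handle. Steel pin 7 mm thick, 45 mm long (z 0 to 45 mm); blue round collar 24 mm wide at z 45 to 50 mm; blue flat handle from z 50 to 95 mm, 22 mm (its x) by 14 mm (its y): grip it across the 14 mm.
- key_stand: Wooden block 56 x 56 x 50 mm, fixed to the worktop. Origin at the centre of its underside; in the middle of its top a round hole 11 mm wide, 48 mm deep, with a 3 mm chamfer. The key stands in it with the collar resting on the block's top (pin tip 5 mm above the worktop).
- mug: Striped mug, 90 x 120 x 88 mm, origin at the centre of its underside; a bystander, leave it alone.
- spice_jar: Spice jar with red cap, 45 mm wide, 106 mm high, origin at the centre of its underside; a bystander, leave it alone.
- jam_jar: Jam jar with yellow lid, 71 mm wide, 110 mm high, origin at the centre of its underside; a bystander, leave it alone.

How it is judged (in metres and radians):
On the way, in this order (a step that is already met when the one before it is completed fails the run):
1. the key is lifted out of its stand (height (world z) of release_key above 0.06 m), for 0.1 s.
2. the slide is more than 15 mm out while the key is bearing on the button with more than 4 N (value of joint filter_slide above 0.015 m and contact force between release_key and filter_unit above 4 N), for 0.05 s.
At the end, for the whole second after the job is handed in: The slide is locked open (more than 38 mm out), and the key stands at rest in its stand: pin tip within 6 mm of the hole's axis and less than 9 mm above the worktop, leaning less than 0.1 rad (value of joint filter_slide above 0.038 m and horizontal distance between release_key and key_stand below 0.006 m and height (world z) of release_key below 0.009 m and angle between release_key's own z axis and vertical below 0.1 rad and linear speed of release_key below 0.02 m/s); the robot touches nothing.
It fails at once if the key presses or pushes on the filter unit with more than 20 N (contact force between release_key and filter_unit above 20 N).
It fails at once if the robot itself touches the filter unit (over 3 N) instead of using the key (contact force between any of the arm, the fingers and filter_unit above 3 N).
It fails at once if the mug, spice jar or jam jar is shifted by more than 30 mm (distance of any of mug, spice_jar, jam_jar from where it was at the start of the episode above 0.03 m).
It also fails if it takes over 62 s, if anything falls off the work surface, if the arm or the gripper's body presses on something with over 40 N, if the wrist force passes 120 N, or if a joint passes its speed limit or range.

## Working session

There is one attempt and no reset: what is moved stays moved. The work goes in short steps, Python scripts to look and compute and a tool call to move; the robot and the scene stay as the last step left them, time stands still between calls to the robot, and variables do not carry over. Pictures are saved under pics/ and viewed, at most 10 in all, crops included, and the job is handed in when it is done.

Besides the shell and the picture viewer there is one more tool, called as name([rows], argument=value, ...), one row to a line, values as JSON. send_rows: Moves the arm, as the interface text tells. Shifts and turns lie within -1 to 1; 1 stands for 500 mm of shift or 30 degrees of turn. Its arguments: {"type":"object","properties":{"motion":{"type":"array"},"grip_force":{"type":"number"}},"required":["motion"]}

```bash
mkdir -p pics; cat > h.py <<'E'
import numpy as np, cv2
from workcell import env
from scipy.spatial.transform import Rotation as R
def grab(name):
    s=env.state(); f=env.grab_frame(name)
    h=f["frame"].shape[0]; fl=h/2/np.tan(np.radians(f["vertical_fov"]/2))
    if "T_tool_cam" in f:
        T=np.eye(4); T[:3,:3]=R.from_euler('xyz',s["ee_rot"],degrees=True).as_matrix(); T[:3,3]=s["ee_pos"]
        M=T@np.array(f["T_tool_cam"])
        f["C"]=M[:3,3]; f["Rwc"]=M[:3,:3]
    else:
        Rm=cv2.Rodrigues(np.array(f["rvec"],float))[0]
        f["Rwc"]=Rm.T; f["C"]=-Rm.T@np.array(f["tvec"],float).ravel()
    f["f"]=fl; return f
def ray(f,u,v):
    d=np.array([(u-f["cx"])/f["f"],(v-f["cy"])/f["f"]]); p=d.copy()
    for _ in range(20): p=d/(1+f["k1"]*(p@p))
    r=f["Rwc"]@np.array([p[0],p[1],1]); return f["C"],r/np.linalg.norm(r)
def onz(f,u,v,z):
    c,r=ray(f,u,v); return c+r*(z-c[2])/r[2]
def save(f,n): cv2.imwrite(f"pics/{n}.png",f["frame"][:,:,::-1])
E
python3 - <<'E'
from h import *
print(env.state())
for n in ("scene","top","wrist"):
    f=grab(n); save(f,n+"0"); print(n,f["C"],f["Rwc"].round(2).tolist(),f["f"],f["k1"])
    np.save(n+"0.npy",f,allow_pickle=True)
a=cv2.imread("pics/scene0.png");
E
```

```text
{'time_s': 0.0, 'qpos': array([ 6.91564090e+01,  1.83519129e+01,  8.97051740e+01, -1.59536041e-03,
        7.20437700e+01, -1.14532756e+00]), 'qvel': array([-0.00352849,  0.01680827,  0.06348269,  0.10454229,  0.00495886,
       -0.00123563]), 'effort': array([-2.55044310e-03, -4.12472999e+01, -2.31964248e+01,  7.23943161e-02,
        4.57687641e-02, -1.53060646e-04]), 'ee_pos': array([193.63918516, 540.88770164, 213.12590269]), 'ee_rot': array([-1.79899133e+02, -4.99485605e-04,  1.60302229e+02]), 'force': array([-0.32248019,  0.2424349 ,  0.25031134]), 'torque': array([-0.016861  , -0.02728166,  0.03283167]), 'gripper_force': 0.0, 'gripper_width': 91.22663562339108}
scene [ -53.31946263 -698.00427594  738.40957063] [[0.73, -0.4, 0.55], [-0.68, -0.42, 0.6], [-0.01, -0.82, -0.58]] 451.8018477116758 0.01802801836077541
top [ 484.46913105   10.97508441 1136.925369  ] [[-0.03, -0.99, 0.13], [-1.0, 0.02, -0.01], [0.01, -0.13, -0.99]] 466.95219864490275 0.004082034266294337
wrist [118.33655937 567.78597321 384.46204988] [[0.34, 0.9, 0.26], [0.94, -0.32, -0.1], [-0.0, 0.28, -0.96]] 426.6380082486382 -0.03793627639976416
```

View pics/top0.png

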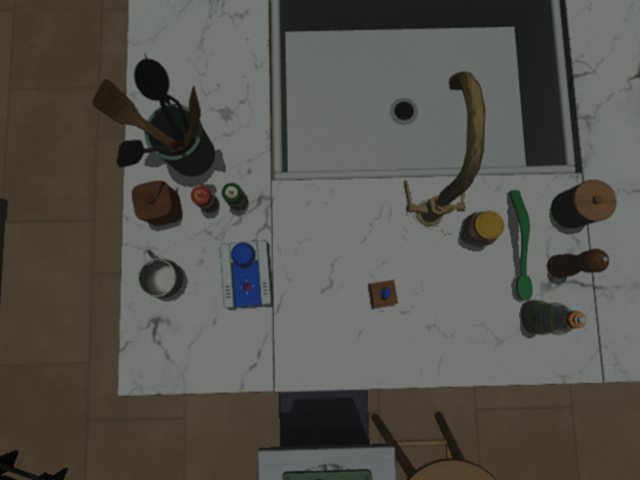

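View pics/scene0.png

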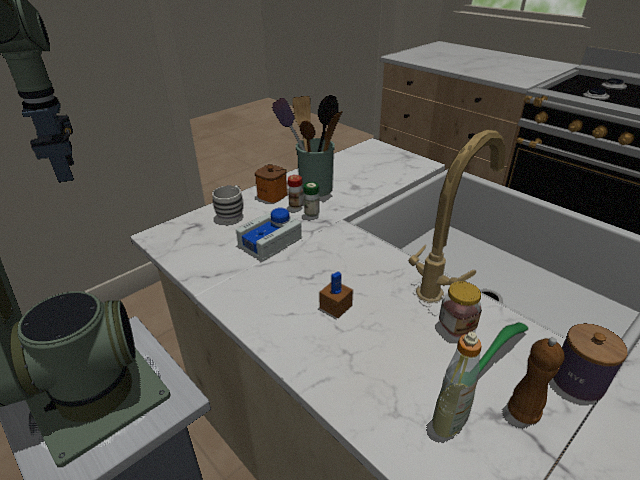

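The top view shows the filter at (246,273), with its dome toward +x and its pocket near (248,287). The stand with the key is at (383,293), and the mug, spice jar and jam jar are clear of both. Next I'll measure the coarse positions.

```bash
python3 - <<'E'
from h import *
f=np.load("top0.npy",allow_pickle=True).item(); im=f["frame"]
hsv=cv2.cvtColor(im,cv2.COLOR_RGB2HSV)
def comps(m,roi):
    z=np.zeros_like(m); a,b,c,d=roi; z[c:d,a:b]=m[c:d,a:b]
    cs,_=cv2.findContours(z,cv2.RETR_EXTERNAL,cv2.CHAIN_APPROX_NONE)
    return sorted(cs,key=cv2.contourArea,reverse=True)
blue=cv2.inRange(hsv,(105,120,40),(130,255,255)); brown=cv2.inRange(hsv,(3,90,30),(20,255,200)); red=cv2.inRange(hsv,(170,100,60),(180,255,255))
c=comps(cv2.bitwise_or(brown,blue),(360,410,270,320))[0]; r=cv2.minAreaRect(c); print("stand",r)
P=np.array([onz(f,*p,50)[:2] for p in cv2.boxPoints(r)]);print(P.round(),P.mean(0))
c=comps(blue,(360,410,270,320))[0]; m=c.reshape(-1,2).mean(0);print("key",m,onz(f,*m,95))
for c in comps(blue,(215,275,230,320))[:3]: r=cv2.minAreaRect(c);print("blue",r,onz(f,*r[0],50))
for c in comps(red,(215,275,230,320))[:3]: r=cv2.minAreaRect(c);print("red",r,onz(f,*r[0],35))
for p in [(224,244),(269,241),(271,307),(225,309),(242,253)]: print(p,onz(f,*p,56).round())
big=cv2.resize(im[220:330,200:420],(880,440),interpolation=cv2.INTER_CUBIC); big=np.clip(big.astype(float)*1.8,0,255).astype(np.uint8)
cv2.imwrite("pics/top_crop.png",big[:,:,::-1])
E
```

```text
stand ((383.1486511230469, 293.39190673828125), (23.509056091308594, 24.166650772094727), 80.53767395019531)
[[ 526. -108.]
 [ 534. -164.]
 [ 480. -171.]
 [ 473. -115.]] [ 503.36474308 -139.63187405]
key [386.4  292.72] [ 503.79789215 -140.67822998   95.        ]
blue ((245.27828979492188, 274.2572021484375), (63.12335968017578, 26.002836227416992), 85.76361083984375) [555.73043826 179.15601069  50.        ]
red ((247.0, 286.5), (3.0, 4.0), 90.0) [527.85414784 177.58964324  35.        ]
(224, 244) [627. 227.  56.]
(269, 241) [632. 123.  56.]
(271, 307) [479. 120.  56.]
(225, 309) [477. 225.  56.]
(242, 253) [605. 186.  56.]
```

send_rows([
  {"tx": -0.083,"ty": -0.048},
  {"tx": -0.083,"ty": -0.048},
  {"tx": -0.083,"ty": -0.048},
  {"tx": -0.083,"ty": -0.048},
  {"tx": -0.083,"ty": -0.048},
  {"tx": -0.083,"ty": -0.048},
  {"tx": -0.083,"ty": -0.048},
  {"tx": -0.083,"ty": -0.048},
  {"tx": -0.083,"ty": -0.048},
  {"tx": -0.083,"ty": -0.048},
  {"rz": -0.33},
  {"rz": -0.33},
])

```text
invalid input at $.motion[0]: expected keys tx, ty, tz, rx, ry, rz, gripper
```

send_rows([
  {"tz": 0},
  {"tz": 0},
])

```text
invalid input at $.motion[0]: expected keys tx, ty, tz, rx, ry, rz, gripper
```

```bash
python3 - <<'E'
from h import *
f=grab("wrist"); save(f,"w1"); np.save("w1.npy",f,allow_pickle=True)
s=env.state(); print(s["time_s"],s["ee_pos"],s["ee_rot"],s["force"])
E
```

```text
0.2 [193.70626086 541.09225294 213.45439124] [-1.79941198e+02 -9.51447964e-04  1.60302673e+02] [ 0.4929056  -0.9221495   0.13683811]
```

View pics/w1.png

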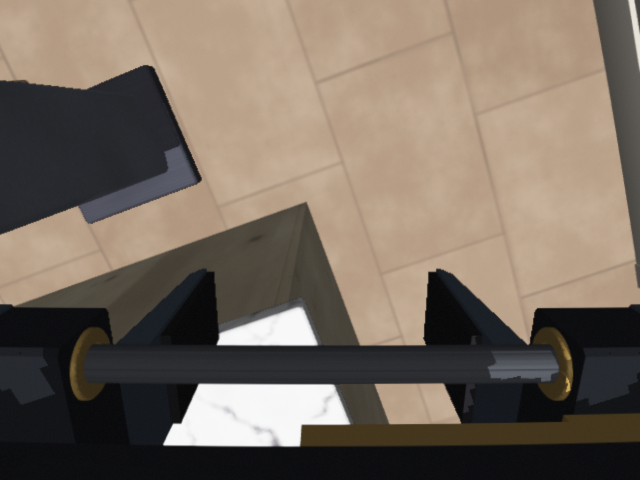

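The wrist picture shows the fingertips near row 270, and below that the gripper hides the view. Targets therefore need to lie on the tool's +x side. Every row also needs all seven keys.

send_rows([
  {"tx": -0.097,"ty": -0.043,"tz": 0,"rx": 0,"ry": 0,"rz": 0,"gripper": -1},
  {"tx": -0.097,"ty": -0.043,"tz": 0,"rx": 0,"ry": 0,"rz": 0,"gripper": -1},
  {"tx": -0.097,"ty": -0.043,"tz": 0,"rx": 0,"ry": 0,"rz": 0,"gripper": -1},
  {"tx": -0.097,"ty": -0.043,"tz": 0,"rx": 0,"ry": 0,"rz": 0,"gripper": -1},
  {"tx": -0.097,"ty": -0.043,"tz": 0,"rx": 0,"ry": 0,"rz": 0,"gripper": -1},
  {"tx": -0.097,"ty": -0.043,"tz": 0,"rx": 0,"ry": 0,"rz": 0,"gripper": -1},
  {"tx": -0.097,"ty": -0.043,"tz": 0,"rx": 0,"ry": 0,"rz": 0,"gripper": -1},
  {"tx": -0.097,"ty": -0.043,"tz": 0,"rx": 0,"ry": 0,"rz": 0,"gripper": -1},
  {"tx": -0.097,"ty": -0.043,"tz": 0,"rx": 0,"ry": 0,"rz": 0,"gripper": -1},
  {"tx": -0.097,"ty": -0.043,"tz": 0,"rx": 0,"ry": 0,"rz": 0,"gripper": -1},
  {"tx": 0,"ty": 0,"tz": 0,"rx": 0,"ry": 0,"rz": -0.33,"gripper": -1},
  {"tx": 0,"ty": 0,"tz": 0,"rx": 0,"ry": 0,"rz": -0.33,"gripper": -1},
])

```text
time_s: 1.7
ee_pos: [578.3, 174.6, 213.4]
ee_rot: [-180.0, -0.1, -179.7]
force: [-0.3, 0.6, 0.5]
gripper_width: 91.0
gripper_force: 0.0
```

send_rows([
  {"tx": 0,"ty": 0,"tz": 0,"rx": 0,"ry": 0,"rz": 0,"gripper": -1},
  {"tx": 0,"ty": 0,"tz": 0,"rx": 0,"ry": 0,"rz": 0,"gripper": -1},
])

```text
time_s: 1.95
ee_pos: [577.8, 175.6, 213.9]
ee_rot: [180.0, -0.0, 180.0]
force: [1.5, -0.7, 0.4]
gripper_width: 91.2
gripper_force: 0.0
```

```bash
python3 - <<'E'
from h import *
f=grab("wrist"); save(f,"w2"); np.save("w2.npy",f,allow_pickle=True)
s=env.state(); print(s["time_s"],s["ee_pos"],s["ee_rot"],s["force"])
E
```

```text
2.0 [577.80897204 175.62476671 213.92162692] [ 1.79995696e+02 -5.33522827e-03 -1.79991570e+02] [ 0.91152536 -0.04173144  0.79881725]
```

View pics/w2.png

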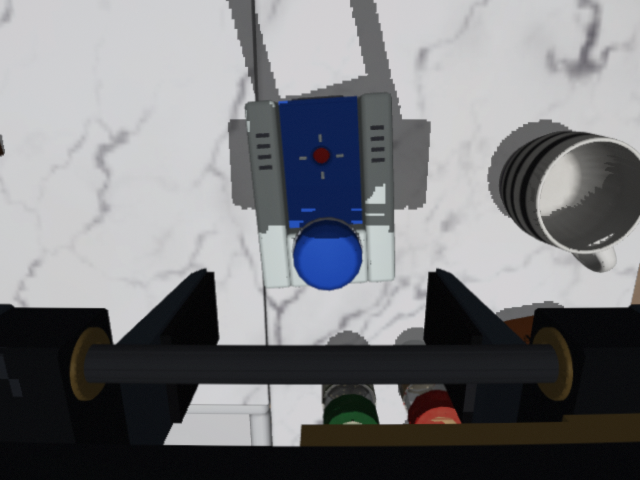

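The wrist view shows the pocket at about (321,157), with marks at (303,158), (340,156), (320,138) and (323,176). The slide points up in the image (world -x) and the dome is at (327,255). The unit is yawed by a few degrees.

```bash
python3 - <<'E'
from h import *
f=np.load("w2.npy",allow_pickle=True).item()
im=f["frame"];hsv=cv2.cvtColor(im,cv2.COLOR_RGB2HSV)
wm=cv2.inRange(hsv,(0,0,120),(180,110,255))
n,l,st,c=cv2.connectedComponentsWithStats(wm[130:190,295:350]); C=[(c[i]+[295,130],st[i,4]) for i in range(1,n) if 5<st[i,4]<60]; print(C)
red=cv2.inRange(hsv,(170,100,40),(180,255,255))|cv2.inRange(hsv,(0,150,40),(6,255,255)); y,x=np.nonzero(red[130:190,295:350]); p=(x.mean()+295,y.mean()+130); print("red",p,[onz(f,*p,z).round(1) for z in(28,42)])
m=np.array([a for a,_ in C])
for z in (40,47,54): print(z,[onz(f,*a,z)[:2].round(1) for a in m])
print("camera",f["C"])
for p in [(247,103),(388,95),(264,287),(394,280)]: print(p,onz(f,*p,56).round(1))
# slide blue side edges
b=cv2.inRange(hsv,(105,120,30),(130,255,255)); L=[];Rr=[]
for v in range(112,200,4):
    xs=np.nonzero(b[v,250:390])[0]+250; L.append(onz(f,xs[0],v,47)[:2]);Rr.append(onz(f,xs[-1],v,47)[:2])
for q in(L,Rr):
    vx,vy,_,_=cv2.fitLine(np.float32(q),cv2.DIST_HUBER,0,.01,.01).ravel();print("yaw",np.degrees(np.arctan(vy/vx)),np.mean(q,0))
E
```

```text
[]
red (np.float64(320.96067415730334), np.float64(154.98314606741573)) [array([528. , 175.4,  28. ]), array([526.8, 175.4,  42. ])]
40 []
47 []
54 []
camera [497.76373533 175.50166659 385.15270925]
(247, 103) [487.7 120.9  56. ]
(388, 95) [482.  224.7  56. ]
(264, 287) [633.5 128.1  56. ]
(394, 280) [627.3 235.8  56. ]
yaw 3.9348695 [525.8809216 145.821412 ]
yaw 3.622608 [525.87435478 204.79914467]
```

send_rows([
  {"tx": 0.01,"ty": -0.09,"tz": 0,"rx": 0,"ry": 0,"rz": 0,"gripper": -1},
  {"tx": 0.01,"ty": -0.09,"tz": 0,"rx": 0,"ry": 0,"rz": 0,"gripper": -1},
  {"tx": 0.01,"ty": -0.09,"tz": 0,"rx": 0,"ry": 0,"rz": 0,"gripper": -1},
  {"tx": 0.01,"ty": -0.09,"tz": 0,"rx": 0,"ry": 0,"rz": 0,"gripper": -1},
  {"tx": 0.01,"ty": -0.09,"tz": 0,"rx": 0,"ry": 0,"rz": 0,"gripper": -1},
  {"tx": 0.01,"ty": -0.09,"tz": 0,"rx": 0,"ry": 0,"rz": 0,"gripper": -1},
  {"tx": 0.01,"ty": -0.09,"tz": 0,"rx": 0,"ry": 0,"rz": 0,"gripper": -1},
  {"tx": 0,"ty": 0,"tz": 0,"rx": 0,"ry": 0,"rz": 0,"gripper": -1},
  {"tx": 0,"ty": 0,"tz": 0,"rx": 0,"ry": 0,"rz": 0,"gripper": -1},
])

```text
time_s: 3.12
ee_pos: [543.5, -139.1, 213.9]
ee_rot: [180.0, 0.0, -180.0]
force: [-0.7, -0.6, 0.5]
gripper_width: 91.3
gripper_force: 0.0
```

```bash
python3 - <<'E'
from h import *
f=grab("wrist"); save(f,"w3"); np.save("w3.npy",f,allow_pickle=True)
s=env.state(); print(s["time_s"],s["ee_pos"],s["ee_rot"],s["force"])
E
```

```text
3.175 [ 543.58950576 -138.66001189  213.96473741] [ 1.79965323e+02  4.92523429e-03 -1.79886031e+02] [ 0.6170642  -0.19601416 -0.1460123 ]
```

View pics/w3.png

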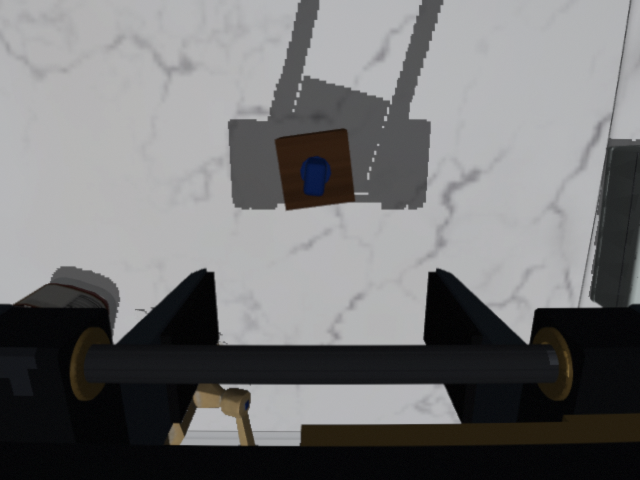

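The stand top spans about (276,139)–(354,202). The key's handle top is near (314,180), with its long side roughly along the image vertical (world x). Next I'll measure its axis and yaw.

```bash
python3 - <<'E'
from h import *
f=np.load("w3.npy",allow_pickle=True).item(); im=f["frame"]; hsv=cv2.cvtColor(im,cv2.COLOR_RGB2HSV)
b=cv2.inRange(hsv,(100,100,15),(135,255,255)); w=cv2.inRange(hsv,(0,80,30),(20,255,200))
s=np.zeros_like(b); s[120:215,265:365]=(b|w)[120:215,265:365]
c=max(cv2.findContours(s,cv2.RETR_EXTERNAL,cv2.CHAIN_APPROX_NONE)[0],key=cv2.contourArea)
P=np.array([onz(f,*p,50)[:2] for p in cv2.boxPoints(cv2.minAreaRect(c))]);print("stand",P.round(1).tolist(),P.mean(0))
V=hsv[:,:,2].copy(); V[b==0]=0
for v in range(150,202,2): print(v,' '.join('%3d'%x for x in V[v,296:336:1]))
E
```

```text
stand [[478.9, -175.0], [471.5, -120.3], [527.3, -111.3], [535.4, -168.5]] [ 503.27455428 -143.78331275]
150   0   0   0   0   0   0   0   0   0   0   0   0   0   0   0   0   0   0   0   0   0   0   0   0   0   0   0   0   0   0   0   0   0   0   0   0   0   0   0   0
152   0   0   0   0   0   0   0   0   0   0   0   0   0   0   0   0   0   0   0   0   0   0   0   0   0   0   0   0   0   0   0   0   0   0   0   0   0   0   0   0
154   0   0   0   0   0   0   0   0   0   0   0   0   0   0   0   0   0   0   0   0   0   0   0   0   0   0   0   0   0   0   0   0   0   0   0   0   0   0   0   0
156   0   0   0   0   0   0   0   0   0   0   0   0   0   0   0   0   0   0   0  41  44  43   0   0   0   0   0   0   0   0   0   0   0   0   0   0   0   0   0   0
158   0   0   0   0   0   0   0   0   0   0   0   0  43  43  41  39  41  41  44  43  46  47  47  49  50  45  36   0   0   0   0   0   0   0   0   0   0   0   0   0
160   0   0   0   0   0   0   0   0   0   0  55  53  44  40  41  41  42  42  41  42  41  42  41  42  41  41  42  41  43  41   0   0   0   0   0   0   0   0   0   0
162   0   0
[... 2568 characters left out ...]
   0   0   0   0   0   0   0   0   0   0   0
194   0   0   0   0   0   0   0   0   0   0  35  40  43  45  46  48  49  51  52  51  54  54  54  54  51  48  36   0   0   0   0   0   0   0   0   0   0   0   0   0
196   0   0   0   0   0   0   0   0   0   0   0   0   0   0   0   0   0   0   0   0   0   0   0   0   0   0   0   0   0   0   0   0   0   0   0   0   0   0   0   0
198   0   0   0   0   0   0   0   0   0   0   0   0   0   0   0   0   0   0   0   0   0   0   0   0   0   0   0   0   0   0   0   0   0   0   0   0   0   0   0   0
200   0   0   0   0   0   0   0   0   0   0   0   0   0   0   0   0   0   0   0   0   0   0   0   0   0   0   0   0   0   0   0   0   0   0   0   0   0   0   0   0
```

```bash
python3 - <<'E'
from h import *
f=np.load("w3.npy",allow_pickle=True).item()
for p in [(305,168),(325,168),(303.7,190),(323,190),(315,163.5),(314,194.5),(314.5,179)]: print(p,onz(f,*p,95).round(1))
print("collar",[onz(f,*p,50).round(1) for p in[(300,171),(330.5,171),(317,156)]],f["C"])
E
```

```text
(305, 168) [ 496.7 -150.    95. ]
(325, 168) [ 496.7 -136.5   95. ]
(303.7, 190) [ 511.7 -151.    95. ]
(323, 190) [ 511.7 -137.8   95. ]
(315, 163.5) [ 493.7 -143.2   95. ]
(314, 194.5) [ 514.8 -144.    95. ]
(314.5, 179) [ 504.1 -143.6   95. ]
collar [array([ 504.2, -155.6,   50. ]), array([ 504.2, -131.7,   50. ]), array([ 492.6, -142.3,   50. ])] [ 463.42149537 -139.40042654  385.20246057]
```

send_rows([
  {"tx": 0.0786,"ty": -0.0096,"tz": 0,"rx": 0,"ry": 0,"rz": 0,"gripper": -1},
  {"tx": 0,"ty": 0,"tz": 0,"rx": 0,"ry": 0,"rz": 0.147,"gripper": -1},
  {"tx": 0,"ty": 0,"tz": 0.07,"rx": 0,"ry": 0,"rz": 0,"gripper": -1},
  {"tx": 0,"ty": 0,"tz": 0.07,"rx": 0,"ry": 0,"rz": 0,"gripper": -1},
  {"tx": 0,"ty": 0,"tz": 0.07,"rx": 0,"ry": 0,"rz": 0,"gripper": -1},
  {"tx": 0,"ty": 0,"tz": 0.05,"rx": 0,"ry": 0,"rz": 0,"gripper": -1},
  {"tx": 0,"ty": 0,"tz": 0.044,"rx": 0,"ry": 0,"rz": 0,"gripper": -1},
  {"tx": 0,"ty": 0,"tz": 0,"rx": 0,"ry": 0,"rz": 0,"gripper": -1},
  {"tx": 0,"ty": 0,"tz": 0,"rx": 0,"ry": 0,"rz": 0,"gripper": -1},
])

```text
time_s: 4.3
ee_pos: [505.1, -143.9, 62.8]
ee_rot: [-180.0, 0.1, 175.8]
force: [-0.2, 0.6, -0.5]
gripper_width: 91.2
gripper_force: 0.0
```

send_rows([
  {"tx": 0,"ty": 0,"tz": 0,"rx": 0,"ry": 0,"rz": 0,"gripper": 1},
  {"tx": 0,"ty": 0,"tz": 0,"rx": 0,"ry": 0,"rz": 0,"gripper": 1},
  {"tx": 0,"ty": 0,"tz": 0,"rx": 0,"ry": 0,"rz": 0,"gripper": 1},
  {"tx": 0,"ty": 0,"tz": 0,"rx": 0,"ry": 0,"rz": 0,"gripper": 1},
  {"tx": 0,"ty": 0,"tz": 0,"rx": 0,"ry": 0,"rz": 0,"gripper": 1},
  {"tx": 0,"ty": 0,"tz": 0,"rx": 0,"ry": 0,"rz": 0,"gripper": 1},
  {"tx": 0,"ty": 0,"tz": 0,"rx": 0,"ry": 0,"rz": 0,"gripper": 1},
  {"tx": 0,"ty": 0,"tz": 0,"rx": 0,"ry": 0,"rz": 0,"gripper": 1},
], grip_force=8)

```text
time_s: 5.3
ee_pos: [504.2, -144.4, 61.9]
ee_rot: [180.0, -0.0, 175.7]
force: [0.3, 0.5, 0.4]
gripper_width: 13.9
gripper_force: 0.2
```

send_rows([
  {"tx": 0,"ty": 0,"tz": 0,"rx": 0,"ry": 0,"rz": 0,"gripper": 1},
  {"tx": 0,"ty": 0,"tz": 0,"rx": 0,"ry": 0,"rz": 0,"gripper": 1},
  {"tx": 0,"ty": 0,"tz": 0,"rx": 0,"ry": 0,"rz": 0,"gripper": 1},
], grip_force=8)

```text
time_s: 5.68
ee_pos: [504.2, -144.4, 61.9]
ee_rot: [180.0, -0.0, 175.7]
force: [0.8, 0.8, -0.7]
gripper_width: 14.3
gripper_force: 8.0
```

send_rows([
  {"tx": 0,"ty": 0,"tz": 0,"rx": 0,"ry": 0,"rz": 0,"gripper": 1},
  {"tx": 0,"ty": 0,"tz": 0,"rx": 0,"ry": 0,"rz": 0,"gripper": 1},
  {"tx": 0,"ty": 0,"tz": 0,"rx": 0,"ry": 0,"rz": 0,"gripper": 1},
], grip_force=45)

```text
time_s: 6.05
ee_pos: [504.2, -144.5, 61.9]
ee_rot: [180.0, -0.0, 175.7]
force: [-0.4, 0.7, -0.7]
gripper_width: 13.8
gripper_force: 45.0
```

send_rows([
  {"tx": 0,"ty": 0,"tz": -0.04,"rx": 0,"ry": 0,"rz": 0,"gripper": 1},
  {"tx": 0,"ty": 0,"tz": -0.08,"rx": 0,"ry": 0,"rz": 0,"gripper": 1},
  {"tx": 0,"ty": 0,"tz": -0.08,"rx": 0,"ry": 0,"rz": 0,"gripper": 1},
  {"tx": 0,"ty": 0.08,"tz": 0,"rx": 0,"ry": 0,"rz": 0,"gripper": 1},
  {"tx": 0,"ty": 0.08,"tz": 0,"rx": 0,"ry": 0,"rz": 0,"gripper": 1},
  {"tx": 0,"ty": 0.08,"tz": 0,"rx": 0,"ry": 0,"rz": 0,"gripper": 1},
  {"tx": 0,"ty": 0.08,"tz": 0,"rx": 0,"ry": 0,"rz": 0,"gripper": 1},
  {"tx": 0,"ty": 0.08,"tz": 0,"rx": 0,"ry": 0,"rz": 0,"gripper": 1},
  {"tx": 0,"ty": 0.08,"tz": 0,"rx": 0,"ry": 0,"rz": 0,"gripper": 1},
  {"tx": 0.002,"ty": 0.08,"tz": 0,"rx": 0,"ry": 0,"rz": 0,"gripper": 1},
  {"tx": 0,"ty": 0.08,"tz": 0,"rx": 0,"ry": 0,"rz": 0,"gripper": 1},
  {"tx": 0,"ty": 0,"tz": 0,"rx": 0,"ry": 0,"rz": -0.267,"gripper": 1},
])

```text
time_s: 7.55
ee_pos: [527.3, 177.2, 161.7]
ee_rot: [180.0, 0.0, -175.9]
force: [0.1, -0.9, -0.3]
gripper_width: 13.7
gripper_force: 45.0
```

send_rows([
  {"tx": 0,"ty": 0,"tz": 0,"rx": 0,"ry": 0,"rz": 0,"gripper": 1},
  {"tx": 0,"ty": 0,"tz": 0,"rx": 0,"ry": 0,"rz": 0,"gripper": 1},
])

```text
time_s: 7.8
ee_pos: [527.2, 174.3, 161.9]
ee_rot: [-180.0, -0.0, -176.4]
force: [0.7, 0.7, -0.4]
gripper_width: 13.9
gripper_force: 45.0
```

```bash
python3 - <<'E'
from h import *
f=grab("wrist"); save(f,"w4"); np.save("w4.npy",f,allow_pickle=True)
t=grab("scene"); save(t,"s4")
a=cv2.resize(f["frame"][150:450,150:490],(680,600)); cv2.imwrite("pics/w4c.png",a[:,:,::-1])
b=cv2.resize(t["frame"][130:280,190:360],(680,600),interpolation=cv2.INTER_CUBIC); cv2.imwrite("pics/s4c.png",np.clip(b[:,:,::-1]*1.5,0,255))
s=env.state(); print(s["time_s"],s["ee_pos"],s["ee_rot"],s["force"])
E
```

```text
7.9 [527.25349142 174.16997701 161.9542408 ] [ 1.79998878e+02 -4.56084508e-03 -1.76415320e+02] [-0.21163313  0.41892817 -0.30703739][ WARN:0@1.262] global loadsave.cpp:1063 imwrite_ Unsupported depth image for selected encoder is fallbacked to CV_8U.
```

View pics/s4c.png

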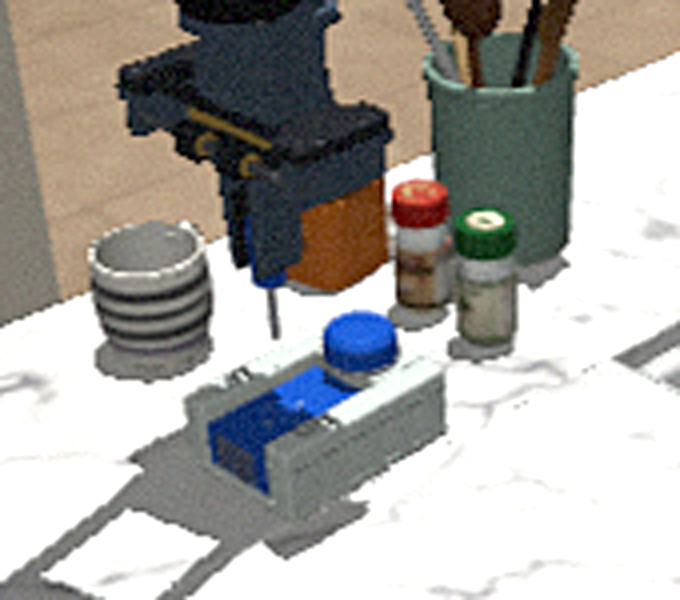

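The scene crop shows the key held upright, its pin tip at crop pixel (277,335), above the filter. I'll lower it to just above the housing's top level and then feel downward.

send_rows([
  {"tx": 0,"ty": 0.0022,"tz": 0.04,"rx": 0,"ry": 0,"rz": 0,"gripper": 1},
  {"tx": 0,"ty": 0,"tz": 0.04,"rx": 0,"ry": 0,"rz": 0,"gripper": 1},
  {"tx": 0,"ty": 0,"tz": 0.014,"rx": 0,"ry": 0,"rz": 0,"gripper": 1},
  {"tx": 0,"ty": 0,"tz": 0,"rx": 0,"ry": 0,"rz": 0,"gripper": 1},
  {"tx": 0,"ty": 0,"tz": 0,"rx": 0,"ry": 0,"rz": 0,"gripper": 1},
])

```text
time_s: 8.52
ee_pos: [527.8, 175.9, 115.8]
ee_rot: [180.0, 0.1, -176.3]
force: [0.3, -1.6, -0.6]
gripper_width: 13.9
gripper_force: 45.0
```

send_rows([
  {"tx": 0,"ty": 0,"tz": 0.004,"rx": 0,"ry": 0,"rz": 0,"gripper": 1},
  {"tx": 0,"ty": 0,"tz": 0.003,"rx": 0,"ry": 0,"rz": 0,"gripper": 1},
  {"tx": 0,"ty": 0,"tz": 0,"rx": 0,"ry": 0,"rz": 0,"gripper": 1},
])

```text
time_s: 8.9
ee_pos: [527.2, 175.8, 111.4]
ee_rot: [180.0, 0.0, -176.3]
force: [-0.1, -0.1, -0.9]
gripper_width: 13.7
gripper_force: 45.0
```

send_rows([
  {"tx": 0,"ty": 0,"tz": 0.003,"rx": 0,"ry": 0,"rz": 0,"gripper": 1},
  {"tx": 0,"ty": 0,"tz": 0.003,"rx": 0,"ry": 0,"rz": 0,"gripper": 1},
  {"tx": 0,"ty": 0,"tz": 0,"rx": 0,"ry": 0,"rz": 0,"gripper": 1},
])

```text
time_s: 9.28
ee_pos: [527.1, 175.8, 108.3]
ee_rot: [-180.0, -0.0, -176.3]
force: [-0.3, 0.1, -2.1]
gripper_width: 14.0
gripper_force: 45.0
```

send_rows([
  {"tx": 0,"ty": 0,"tz": 0.003,"rx": 0,"ry": 0,"rz": 0,"gripper": 1},
  {"tx": 0,"ty": 0,"tz": 0.003,"rx": 0,"ry": 0,"rz": 0,"gripper": 1},
  {"tx": 0,"ty": 0,"tz": 0,"rx": 0,"ry": 0,"rz": 0,"gripper": 1},
])

```text
time_s: 9.65
ee_pos: [527.1, 175.8, 105.3]
ee_rot: [180.0, -0.0, -176.3]
force: [-0.7, -0.3, -2.3]
gripper_width: 13.6
gripper_force: 45.0
```

send_rows([
  {"tx": 0,"ty": 0,"tz": 0.003,"rx": 0,"ry": 0,"rz": 0,"gripper": 1},
  {"tx": 0,"ty": 0,"tz": 0.003,"rx": 0,"ry": 0,"rz": 0,"gripper": 1},
  {"tx": 0,"ty": 0,"tz": 0,"rx": 0,"ry": 0,"rz": 0,"gripper": 1},
])

```text
time_s: 10.02
ee_pos: [527.1, 175.8, 102.3]
ee_rot: [180.0, -0.0, -176.3]
force: [-0.0, 0.2, -0.9]
gripper_width: 13.3
gripper_force: 45.0
```

send_rows([
  {"tx": 0,"ty": 0,"tz": 0.003,"rx": 0,"ry": 0,"rz": 0,"gripper": 1},
  {"tx": 0,"ty": 0,"tz": 0.003,"rx": 0,"ry": 0,"rz": 0,"gripper": 1},
  {"tx": 0,"ty": 0,"tz": 0,"rx": 0,"ry": 0,"rz": 0,"gripper": 1},
])

```text
time_s: 10.4
ee_pos: [527.1, 175.8, 99.3]
ee_rot: [-180.0, -0.0, -176.3]
force: [-0.0, -0.0, -0.4]
gripper_width: 13.6
gripper_force: 45.0
```

send_rows([
  {"tx": 0,"ty": 0,"tz": 0.003,"rx": 0,"ry": 0,"rz": 0,"gripper": 1},
  {"tx": 0,"ty": 0,"tz": 0.003,"rx": 0,"ry": 0,"rz": 0,"gripper": 1},
  {"tx": 0,"ty": 0,"tz": 0,"rx": 0,"ry": 0,"rz": 0,"gripper": 1},
])

```text
time_s: 10.78
ee_pos: [527.1, 175.8, 96.3]
ee_rot: [-180.0, -0.0, -176.3]
force: [-0.6, 0.9, -1.5]
gripper_width: 14.1
gripper_force: 45.0
```

send_rows([
  {"tx": 0,"ty": 0,"tz": 0.003,"rx": 0,"ry": 0,"rz": 0,"gripper": 1},
  {"tx": 0,"ty": 0,"tz": 0.003,"rx": 0,"ry": 0,"rz": 0,"gripper": 1},
  {"tx": 0,"ty": 0,"tz": 0,"rx": 0,"ry": 0,"rz": 0,"gripper": 1},
])

```text
time_s: 11.15
ee_pos: [527.1, 175.8, 93.3]
ee_rot: [-180.0, -0.0, -176.3]
force: [-0.4, -0.7, -0.7]
gripper_width: 13.8
gripper_force: 45.0
```

send_rows([
  {"tx": 0,"ty": 0,"tz": 0.003,"rx": 0,"ry": 0,"rz": 0,"gripper": 1},
  {"tx": 0,"ty": 0,"tz": 0.002,"rx": 0,"ry": 0,"rz": 0,"gripper": 1},
  {"tx": 0,"ty": 0,"tz": 0,"rx": 0,"ry": 0,"rz": 0,"gripper": 1},
])

```text
time_s: 11.52
ee_pos: [527.2, 175.8, 90.8]
ee_rot: [180.0, -0.0, -176.3]
force: [0.8, 0.6, -0.7]
gripper_width: 13.8
gripper_force: 45.0
```

send_rows([
  {"tx": 0,"ty": 0,"tz": 0.003,"rx": 0,"ry": 0,"rz": 0,"gripper": 1},
  {"tx": 0,"ty": 0,"tz": 0.002,"rx": 0,"ry": 0,"rz": 0,"gripper": 1},
  {"tx": 0,"ty": 0,"tz": 0,"rx": 0,"ry": 0,"rz": 0,"gripper": 1},
])

```text
time_s: 11.9
ee_pos: [527.2, 175.8, 88.4]
ee_rot: [180.0, -0.0, -176.3]
force: [-0.7, 0.3, -1.1]
gripper_width: 13.6
gripper_force: 45.0
```

send_rows([
  {"tx": 0,"ty": 0,"tz": 0.003,"rx": 0,"ry": 0,"rz": 0,"gripper": 1},
  {"tx": 0,"ty": 0,"tz": 0.002,"rx": 0,"ry": 0,"rz": 0,"gripper": 1},
  {"tx": 0,"ty": 0,"tz": 0,"rx": 0,"ry": 0,"rz": 0,"gripper": 1},
])

```text
time_s: 12.28
ee_pos: [527.2, 175.8, 86.9]
ee_rot: [180.0, 0.0, -176.3]
force: [-1.8, -1.3, 6.4]
gripper_width: 13.4
gripper_force: 45.0
```

send_rows([
  {"tx": 0,"ty": 0,"tz": 0.004,"rx": 0,"ry": 0,"rz": 0,"gripper": 1},
  {"tx": 0,"ty": 0,"tz": 0.004,"rx": 0,"ry": 0,"rz": 0,"gripper": 1},
  {"tx": 0,"ty": 0,"tz": 0,"rx": 0,"ry": 0,"rz": 0,"gripper": 1},
  {"tx": 0,"ty": 0,"tz": 0,"rx": 0,"ry": 0,"rz": 0,"gripper": 1},
])

```text
time_s: 12.78
ee_pos: [527.2, 175.9, 83.4]
ee_rot: [180.0, 0.0, -176.3]
force: [-2.7, -1.3, 9.0]
gripper_width: 13.8
gripper_force: 45.0
```

send_rows([
  {"tx": 0,"ty": 0,"tz": 0.0036,"rx": 0,"ry": 0,"rz": 0,"gripper": 1},
  {"tx": 0,"ty": 0,"tz": 0,"rx": 0,"ry": 0,"rz": 0,"gripper": 1},
  {"tx": 0,"ty": 0,"tz": 0,"rx": 0,"ry": 0,"rz": 0,"gripper": 1},
])

```text
time_s: 13.15
ee_pos: [527.2, 175.9, 81.8]
ee_rot: [180.0, 0.0, -176.3]
force: [-1.9, -1.3, 9.3]
gripper_width: 14.3
gripper_force: 45.0
```

send_rows([
  {"tx": 0.003,"ty": 0,"tz": 0,"rx": 0,"ry": 0,"rz": 0,"gripper": 1},
  {"tx": 0.003,"ty": 0,"tz": 0,"rx": 0,"ry": 0,"rz": 0,"gripper": 1},
  {"tx": 0.003,"ty": 0,"tz": 0,"rx": 0,"ry": 0,"rz": 0,"gripper": 1},
  {"tx": 0,"ty": 0,"tz": 0,"rx": 0,"ry": 0,"rz": 0,"gripper": 1},
])

```text
time_s: 13.65
ee_pos: [525.9, 175.9, 82.7]
ee_rot: [180.0, 0.5, -176.3]
force: [1.9, -1.2, 9.6]
gripper_width: 13.9
gripper_force: 45.0
```

send_rows([
  {"tx": 0,"ty": 0,"tz": 0.0016,"rx": 0,"ry": 0,"rz": 0,"gripper": 1},
  {"tx": 0,"ty": 0,"tz": 0,"rx": 0,"ry": 0,"rz": 0,"gripper": 1},
])

```text
time_s: 13.9
ee_pos: [525.9, 175.9, 81.9]
ee_rot: [180.0, 0.5, -176.3]
force: [2.1, -1.6, 9.7]
gripper_width: 13.5
gripper_force: 45.0
```

```bash
python3 - <<'E'
from h import *
s=env.state(); print(s["time_s"],s["ee_pos"],s["ee_rot"],s["force"],s["torque"])
E
```

```text
13.9 [525.89692738 175.87786823  81.90140027] [ 179.95444829    0.45667423 -176.27343429] [ 2.06690317 -1.57500718  9.71313531] [-0.20471327 -0.39624027  0.01457661]
```

send_rows([
  {"tx": 0.003,"ty": 0,"tz": 0.0005,"rx": 0,"ry": 0,"rz": 0,"gripper": 1},
  {"tx": 0.003,"ty": 0,"tz": 0.0005,"rx": 0,"ry": 0,"rz": 0,"gripper": 1},
  {"tx": 0,"ty": 0,"tz": 0,"rx": 0,"ry": 0,"rz": 0,"gripper": 1},
  {"tx": 0,"ty": 0,"tz": 0,"rx": 0,"ry": 0,"rz": 0,"gripper": 1},
])

```text
time_s: 14.4
ee_pos: [523.1, 175.7, 81.6]
ee_rot: [180.0, 0.5, -176.3]
force: [1.4, -1.3, 10.1]
gripper_width: 13.9
gripper_force: 45.0
```

send_rows([
  {"tx": 0.003,"ty": 0,"tz": 0,"rx": 0,"ry": 0,"rz": 0,"gripper": 1},
  {"tx": 0.003,"ty": 0,"tz": 0,"rx": 0,"ry": 0,"rz": 0,"gripper": 1},
  {"tx": 0.003,"ty": 0,"tz": 0,"rx": 0,"ry": 0,"rz": 0,"gripper": 1},
  {"tx": 0,"ty": 0,"tz": 0,"rx": 0,"ry": 0,"rz": 0,"gripper": 1},
  {"tx": 0,"ty": 0,"tz": 0,"rx": 0,"ry": 0,"rz": 0,"gripper": 1},
])

```text
time_s: 15.02
ee_pos: [518.6, 175.4, 81.6]
ee_rot: [180.0, 0.5, -176.3]
force: [1.4, -1.4, 10.4]
gripper_width: 13.4
gripper_force: 45.0
```

send_rows([
  {"tx": 0.004,"ty": 0,"tz": 0,"rx": 0,"ry": 0,"rz": 0,"gripper": 1},
  {"tx": 0.004,"ty": 0,"tz": 0,"rx": 0,"ry": 0,"rz": 0,"gripper": 1},
  {"tx": 0.004,"ty": 0,"tz": 0,"rx": 0,"ry": 0,"rz": 0,"gripper": 1},
  {"tx": 0.004,"ty": 0,"tz": 0,"rx": 0,"ry": 0,"rz": 0,"gripper": 1},
  {"tx": 0.004,"ty": 0,"tz": 0,"rx": 0,"ry": 0,"rz": 0,"gripper": 1},
  {"tx": 0.004,"ty": 0,"tz": 0,"rx": 0,"ry": 0,"rz": 0,"gripper": 1},
  {"tx": 0,"ty": 0,"tz": 0,"rx": 0,"ry": 0,"rz": 0,"gripper": 1},
  {"tx": 0,"ty": 0,"tz": 0,"rx": 0,"ry": 0,"rz": 0,"gripper": 1},
])

```text
time_s: 16.02
ee_pos: [506.6, 174.7, 81.5]
ee_rot: [179.9, 0.5, -176.3]
force: [2.2, -1.2, 9.5]
gripper_width: 13.7
gripper_force: 45.0
```

Travel is 20.6 mm with steady force, so I'll carry on.

send_rows([
  {"tx": 0.004,"ty": 0,"tz": 0,"rx": 0,"ry": 0,"rz": 0,"gripper": 1},
  {"tx": 0.004,"ty": 0,"tz": 0,"rx": 0,"ry": 0,"rz": 0,"gripper": 1},
  {"tx": 0.004,"ty": 0,"tz": 0,"rx": 0,"ry": 0,"rz": 0,"gripper": 1},
  {"tx": 0.004,"ty": 0,"tz": 0,"rx": 0,"ry": 0,"rz": 0,"gripper": 1},
  {"tx": 0.004,"ty": 0,"tz": 0,"rx": 0,"ry": 0,"rz": 0,"gripper": 1},
  {"tx": 0.004,"ty": 0,"tz": 0,"rx": 0,"ry": 0,"rz": 0,"gripper": 1},
  {"tx": 0.004,"ty": 0,"tz": 0,"rx": 0,"ry": 0,"rz": 0,"gripper": 1},
  {"tx": 0.004,"ty": 0,"tz": 0,"rx": 0,"ry": 0,"rz": 0,"gripper": 1},
  {"tx": 0,"ty": 0,"tz": 0,"rx": 0,"ry": 0,"rz": 0,"gripper": 1},
  {"tx": 0,"ty": 0,"tz": 0,"rx": 0,"ry": 0,"rz": 0,"gripper": 1},
])

```text
time_s: 17.27
ee_pos: [490.6, 173.6, 81.4]
ee_rot: [180.0, 0.5, -176.3]
force: [1.5, -1.7, 10.1]
gripper_width: 14.0
gripper_force: 45.0
```

send_rows([
  {"tx": 0.004,"ty": 0,"tz": 0,"rx": 0,"ry": 0,"rz": 0,"gripper": 1},
  {"tx": 0.004,"ty": 0,"tz": 0,"rx": 0,"ry": 0,"rz": 0,"gripper": 1},
  {"tx": 0.004,"ty": 0,"tz": 0,"rx": 0,"ry": 0,"rz": 0,"gripper": 1},
  {"tx": 0,"ty": 0,"tz": 0,"rx": 0,"ry": 0,"rz": 0,"gripper": 1},
  {"tx": 0,"ty": 0,"tz": 0,"rx": 0,"ry": 0,"rz": 0,"gripper": 1},
])

```text
time_s: 17.9
ee_pos: [484.6, 173.3, 81.4]
ee_rot: [180.0, 0.5, -176.3]
force: [1.3, -1.2, 10.8]
gripper_width: 13.8
gripper_force: 45.0
```

send_rows([
  {"tx": 0.003,"ty": 0,"tz": 0,"rx": 0,"ry": 0,"rz": 0,"gripper": 1},
  {"tx": 0.003,"ty": 0,"tz": 0,"rx": 0,"ry": 0,"rz": 0,"gripper": 1},
  {"tx": 0,"ty": 0,"tz": 0,"rx": 0,"ry": 0,"rz": 0,"gripper": 1},
  {"tx": 0,"ty": 0,"tz": 0,"rx": 0,"ry": 0,"rz": 0,"gripper": 1},
])

```text
time_s: 18.4
ee_pos: [481.7, 173.1, 81.3]
ee_rot: [180.0, 0.5, -176.3]
force: [1.7, -2.0, 9.9]
gripper_width: 13.9
gripper_force: 45.0
```

send_rows([
  {"tx": 0.002,"ty": 0,"tz": 0,"rx": 0,"ry": 0,"rz": 0,"gripper": 1},
  {"tx": 0.002,"ty": 0,"tz": 0,"rx": 0,"ry": 0,"rz": 0,"gripper": 1},
  {"tx": 0,"ty": 0,"tz": 0,"rx": 0,"ry": 0,"rz": 0,"gripper": 1},
  {"tx": 0,"ty": 0,"tz": 0,"rx": 0,"ry": 0,"rz": 0,"gripper": 1},
])

```text
time_s: 18.9
ee_pos: [480.9, 173.1, 81.6]
ee_rot: [179.9, 0.6, -176.3]
force: [3.8, -2.6, 10.3]
gripper_width: 13.9
gripper_force: 45.0
```

send_rows([
  {"tx": 0,"ty": 0,"tz": -0.008,"rx": 0,"ry": 0,"rz": 0,"gripper": 1},
  {"tx": 0,"ty": 0,"tz": -0.012,"rx": 0,"ry": 0,"rz": 0,"gripper": 1},
  {"tx": -0.006,"ty": 0,"tz": -0.03,"rx": 0,"ry": 0,"rz": 0,"gripper": 1},
  {"tx": 0,"ty": 0,"tz": -0.06,"rx": 0,"ry": 0,"rz": 0,"gripper": 1},
  {"tx": 0,"ty": 0,"tz": -0.06,"rx": 0,"ry": 0,"rz": 0,"gripper": 1},
  {"tx": 0,"ty": 0,"tz": 0,"rx": 0,"ry": 0,"rz": 0.267,"gripper": 1},
  {"tx": 0,"ty": 0,"tz": 0,"rx": 0,"ry": 0,"rz": 0,"gripper": 1},
  {"tx": 0,"ty": 0,"tz": 0,"rx": 0,"ry": 0,"rz": 0,"gripper": 1},
])

```text
time_s: 19.9
ee_pos: [478.7, 172.5, 163.2]
ee_rot: [-180.0, -0.1, 175.8]
force: [0.1, 0.2, -1.0]
gripper_width: 13.9
gripper_force: 45.0
```

```bash
python3 - <<'E'
from h import *
t=grab("scene"); save(t,"s5")
b=cv2.resize(t["frame"][130:280,190:360],(680,600),interpolation=cv2.INTER_CUBIC); cv2.imwrite("pics/s5c.png",np.clip(b[:,:,::-1]*1.5,0,255).astype(np.uint8))
s=env.state(); print(s["time_s"],s["ee_pos"],s["ee_rot"],s["force"])
E
```

```text
19.95 [478.80306773 172.59230883 163.19871143] [-1.79972269e+02 -8.29583617e-02  1.75781202e+02] [ 0.56739519  0.55332391 -1.37289725]
```

View pics/s5c.png

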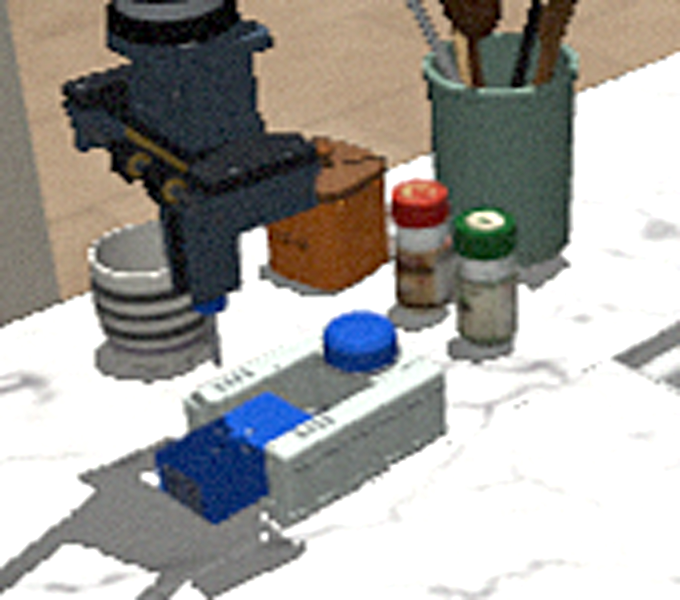

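The slide stands well out and the key is still upright in the grip. I'm carrying it back to the pose where it was grasped.

send_rows([
  {"tx": -0.0122,"ty": -0.0786,"tz": 0,"rx": 0,"ry": 0,"rz": 0,"gripper": 1},
  {"tx": -0.0122,"ty": -0.0786,"tz": 0,"rx": 0,"ry": 0,"rz": 0,"gripper": 1},
  {"tx": -0.0122,"ty": -0.0786,"tz": 0,"rx": 0,"ry": 0,"rz": 0,"gripper": 1},
  {"tx": -0.0122,"ty": -0.0786,"tz": 0,"rx": 0,"ry": 0,"rz": 0,"gripper": 1},
  {"tx": -0.0122,"ty": -0.0786,"tz": 0,"rx": 0,"ry": 0,"rz": 0,"gripper": 1},
  {"tx": -0.0122,"ty": -0.0786,"tz": 0,"rx": 0,"ry": 0,"rz": 0,"gripper": 1},
  {"tx": -0.0122,"ty": -0.0786,"tz": 0,"rx": 0,"ry": 0,"rz": 0,"gripper": 1},
  {"tx": -0.0122,"ty": -0.0786,"tz": 0,"rx": 0,"ry": 0,"rz": 0,"gripper": 1},
  {"tx": 0,"ty": 0,"tz": 0.05,"rx": 0,"ry": 0,"rz": 0,"gripper": 1},
  {"tx": 0,"ty": 0,"tz": 0.03,"rx": 0,"ry": 0,"rz": 0,"gripper": 1},
  {"tx": 0,"ty": 0,"tz": 0,"rx": 0,"ry": 0,"rz": 0,"gripper": 1},
  {"tx": 0,"ty": 0,"tz": 0,"rx": 0,"ry": 0,"rz": 0,"gripper": 1},
])

```text
time_s: 21.45
ee_pos: [504.8, -144.1, 124.3]
ee_rot: [-180.0, 0.0, 175.8]
force: [-0.0, -0.1, -0.0]
gripper_width: 13.6
gripper_force: 45.0
```

send_rows([
  {"tx": 0,"ty": 0,"tz": 0,"rx": 0,"ry": 0,"rz": 0,"gripper": 1},
  {"tx": 0,"ty": 0,"tz": 0,"rx": 0,"ry": 0,"rz": 0,"gripper": 1},
])

```text
time_s: 21.7
ee_pos: [504.7, -144.3, 124.4]
ee_rot: [-180.0, 0.1, 175.7]
force: [1.0, -0.9, -1.2]
gripper_width: 13.8
gripper_force: 45.0
```

```bash
python3 - <<'E'
from h import *
t=grab("scene"); save(t,"s6")
im=t["frame"][215:330,280:400]
b=cv2.resize(im,(620,594),interpolation=cv2.INTER_CUBIC); cv2.imwrite("pics/s6c.png",np.clip(b[:,:,::-1]*1.5,0,255).astype(np.uint8))
s=env.state(); print(s["time_s"],s["ee_pos"],s["ee_rot"],s["force"])
def proj(P):
    return cv2.projectPoints(np.float32([P]),np.float32(t["rvec"]),np.float32(t["tvec"]),np.float32([[t["f"],0,t["cx"]],[0,t["f"],t["cy"]],[0,0,1]]),np.float32([t["k1"],0,0,0]))[0].ravel()
e=s["ee_pos"]
for P in [(e[0],e[1],e[2]-57),(e[0],e[1],e[2]-12),(504.2,-144.5,50)]: print((proj(P)-[280,215])*5.167)
E
```

```text
21.75 [ 504.62834789 -144.36769798  124.3203779 ] [-1.79992446e+02  5.66145006e-02  1.75713158e+02] [0.60375648 0.02927546 0.21532301]
[287.44543881 359.97029474]
[288.41078226 279.95149121]
[286.61302325 390.29172919]
```

View pics/s6c.png

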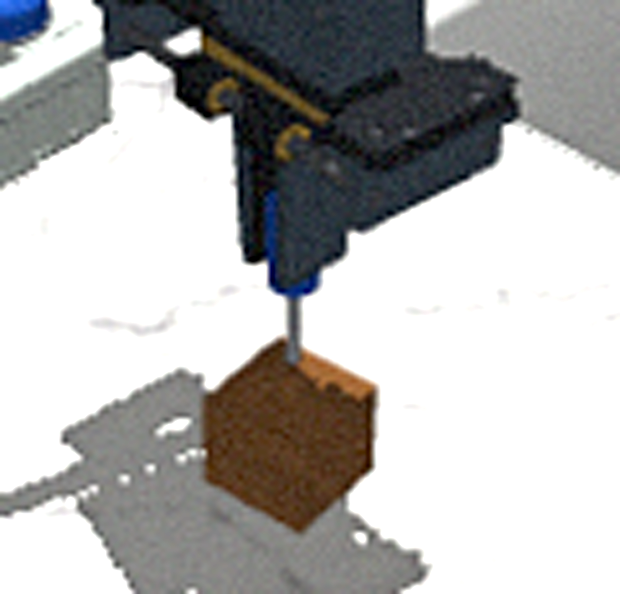

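The pin tip is at crop pixel (293,362), vertical under the collar, over the hole. Inserting it now.

send_rows([
  {"tx": 0,"ty": 0,"tz": 0.025,"rx": 0,"ry": 0,"rz": 0,"gripper": 1},
  {"tx": 0.0006,"ty": 0,"tz": 0.008,"rx": 0,"ry": 0,"rz": 0,"gripper": 1},
  {"tx": 0,"ty": 0,"tz": 0.008,"rx": 0,"ry": 0,"rz": 0,"gripper": 1},
  {"tx": 0,"ty": 0,"tz": 0.008,"rx": 0,"ry": 0,"rz": 0,"gripper": 1},
  {"tx": 0,"ty": 0,"tz": 0,"rx": 0,"ry": 0,"rz": 0,"gripper": 1},
  {"tx": 0,"ty": 0,"tz": 0,"rx": 0,"ry": 0,"rz": 0,"gripper": 1},
])

```text
time_s: 22.5
ee_pos: [504.2, -144.5, 99.4]
ee_rot: [180.0, 0.0, 175.7]
force: [0.1, 0.2, -1.6]
gripper_width: 13.7
gripper_force: 45.0
```

No contact force. The remaining distance is 37 mm.

send_rows([
  {"tx": 0,"ty": 0,"tz": 0.02,"rx": 0,"ry": 0,"rz": 0,"gripper": 1},
  {"tx": 0,"ty": 0,"tz": 0.02,"rx": 0,"ry": 0,"rz": 0,"gripper": 1},
  {"tx": 0,"ty": 0,"tz": 0.02,"rx": 0,"ry": 0,"rz": 0,"gripper": 1},
  {"tx": 0,"ty": 0,"tz": 0.008,"rx": 0,"ry": 0,"rz": 0,"gripper": 1},
  {"tx": 0,"ty": 0,"tz": 0.006,"rx": 0,"ry": 0,"rz": 0,"gripper": 1},
  {"tx": 0,"ty": 0,"tz": 0,"rx": 0,"ry": 0,"rz": 0,"gripper": 1},
  {"tx": 0,"ty": 0,"tz": 0,"rx": 0,"ry": 0,"rz": 0,"gripper": 1},
  {"tx": 0,"ty": 0,"tz": 0,"rx": 0,"ry": 0,"rz": 0,"gripper": 1},
])

```text
time_s: 23.5
ee_pos: [504.2, -144.5, 62.5]
ee_rot: [180.0, 0.0, 175.7]
force: [-0.2, 1.4, -1.2]
gripper_width: 13.8
gripper_force: 45.0
```

send_rows([
  {"tx": 0,"ty": 0,"tz": 0.001,"rx": 0,"ry": 0,"rz": 0,"gripper": 1},
  {"tx": 0,"ty": 0,"tz": 0,"rx": 0,"ry": 0,"rz": 0,"gripper": -1},
  {"tx": 0,"ty": 0,"tz": 0,"rx": 0,"ry": 0,"rz": 0,"gripper": -1},
  {"tx": 0,"ty": 0,"tz": 0,"rx": 0,"ry": 0,"rz": 0,"gripper": -1},
  {"tx": 0,"ty": 0,"tz": 0,"rx": 0,"ry": 0,"rz": 0,"gripper": -1},
  {"tx": 0,"ty": 0,"tz": 0,"rx": 0,"ry": 0,"rz": 0,"gripper": -1},
  {"tx": 0,"ty": 0,"tz": -0.04,"rx": 0,"ry": 0,"rz": 0,"gripper": -1},
  {"tx": 0,"ty": 0,"tz": -0.08,"rx": 0,"ry": 0,"rz": 0,"gripper": -1},
  {"tx": 0,"ty": 0,"tz": -0.1,"rx": 0,"ry": 0,"rz": 0,"gripper": -1},
  {"tx": -0.06,"ty": 0,"tz": -0.08,"rx": 0,"ry": 0,"rz": 0,"gripper": -1},
  {"tx": 0,"ty": 0,"tz": 0,"rx": 0,"ry": 0,"rz": 0,"gripper": -1},
  {"tx": 0,"ty": 0,"tz": 0,"rx": 0,"ry": 0,"rz": 0,"gripper": -1},
])

```text
time_s: 25.0
ee_pos: [532.9, -146.4, 210.8]
ee_rot: [180.0, -0.1, 175.7]
force: [-0.3, -0.5, -0.4]
gripper_width: 90.9
gripper_force: 0.0
```

```bash
python3 - <<'E'
from h import *
s=env.state(); print(s["time_s"],s["ee_pos"],s["gripper_width"],s["force"])
f=grab("wrist"); t=grab("scene"); 
a=f["frame"][60:260,180:480]; b=cv2.resize(t["frame"][190:330,200:380],(514,400),interpolation=cv2.INTER_CUBIC)
a=cv2.resize(a,(514,343))[:200+0+143]
o=np.vstack([a[:,:],b])[:743]; o=cv2.resize(o,(415,600)); cv2.imwrite("pics/fin.png",o[:,:,::-1])
E
```

```text
25.0 [ 532.94698513 -146.39951527  210.79662433] 90.86537044161932 [-0.28600499 -0.52492762 -0.38232831]
```

View pics/fin.png

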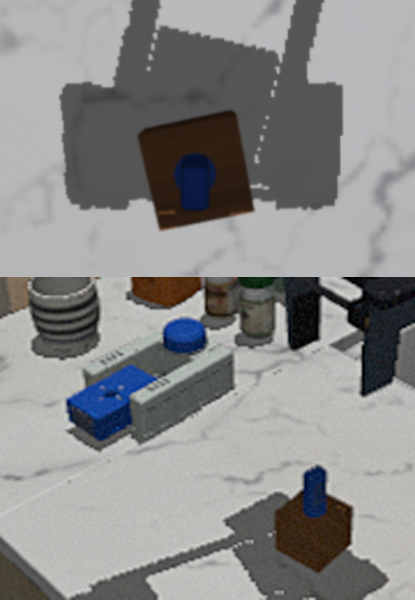

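The key is back in its stand with the collar seated and upright at (315,490). The slide is fully out at (110,400), and nothing else has moved. Handing in.

```bash
python3 -c "
from workcell import env
print(env.job_done())"
```

```text
the job is handed in; nothing more can be done
None
```

The job is handed in at about 25 s on the robot's clock: the slide is pushed out to its end stop, the key is back in its stand and the gripper is clear; the hand-in call returned no verdict.

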